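# Stand the pencil cup up and hold the marble dish turned towards it

### The arm

A 6-joint arm with a two-finger parallel gripper is mounted at the origin on the work surface. World frame = base frame: x ahead of the robot, y to its left, z up, the work surface at z = 0. Lengths are in mm, angles in rad, forces in N, time in s.
With the tool pointing down it reaches from about 400 to 925 mm from the base axis. Payload 12.5 kg.
Tool frame: the origin (TCP) lies between the finger pads; the fingertips stand 14 mm ahead of it and the grasp point (between the pads) lies 5 mm behind it; x points along the fingers, y is the direction in which the jaws open and shut, and the axes are right-handed (so a half turn about x gives the same grasp; the last joint's range is limited). The gripper opens to 95 mm and grips with 3 to 60 N. Pads are 20 mm wide; open, the fingers measure 119 mm over their backs; the gripper's body (75 mm by 180 mm) begins 59 mm behind the grasp point.
Start: joints at [-1.347, 0.491, 1.559, -0, 1.092, -0.106], TCP at [202.432, -591.326, 228.661] pointing down, gripper open.
Joint ranges: [-3.1, 3.1], [-0.84, 2.19], [0.05, 2.79], [-1.13, 4.28], [0.06, 2.93], [-2.69, 2.69]. Speed limits (rad/s): [2.22, 2.22, 2.79, 3.14, 3.14, 3.14].

### API

Orientations are given as [roll, pitch, yaw] about the fixed x, y, z axes, in that order (R = Rz(yaw) Ry(pitch) Rx(roll)).
In Python, from cell import env, cams gives the robot as it stands.
- The arm moves only by the tool carry_out, never from a script. Its arguments are lists of equal length, an entry for each row: "grip": the closure, from -1 (fully open) to 1 (shut); "linear": the shift along the tool's x, y, z scaled (see below), a list of three; "turn": the turn about the tool's x scaled (see below). In form: {"grip": [grip, ...], "linear": [[tx, ty, tz], ...], "turn": [turn, ...]}. A call has 1 to 5 rows; each row shifts and turns the commanded pose from where the row before left it, along the tool's axes as they then stand; what a row does not reach is not made up. The controller multiplies each number of a shift by 0.5 m and each number of a turn by 180 degrees. A row lasts 1/10 s, in which the tool goes at most 50 mm and 8.59 degrees, less where a joint would pass 70% of its speed; a pose out of reach is approached as far as the arm can. A call with a number of a shift or a turn outside -1 to 1 is refused whole. A call with a gripper value outside its range is refused whole. The fingers move at their own pace and stop on an object; the grip force is fixed at half the most. Time passes only in rows, so rows that do not move let the fingers close. It gives the time, the measured TCP pose, the force and the opening at its end, in the units of the state.
- env.state(): the state, without advancing time (a new reading comes with each control period).
- cams.read_camera(name): name is "scene" or "top" or "wrist"; returns the picture (400x640x3 uint8, blue, green, red); there is no depth.
- cams.camera_info(name): a dict with "fx", "fy", "cx", "cy" (pixels), "view" (4x4, takes a point from world to camera coordinates). Camera axes: x right, y down, z forward; pixel columns grow to the right and rows downward; lengths in mm; the calibration is good to about 2 mm. A picture is of the moment at which its call begins: read the wrist's pose just before it. camera_info takes no time and is no camera call; for the wrist camera it gives the pose at the moment of the call.
- env.job_done(): hands the job in, once; it reports no verdict.
The state is a dict: "t": time; "joints": joint angles; "qvel": joint speeds; "tau": joint torques, N m; "eef_pos": TCP position; "tcp_rot": TCP orientation; "ft_force": force on the tool from outside, world axes, zero at the start; "moment": the same for the moment, N m; "opening": opening from 0.0 (shut) to 1.0 (fully open).
Only numpy, scipy, OpenCV 4.12 (cv2) and the standard library are available. Lean on these libraries where they do the work, as an engineer would, in place of code of your own. Each camera call takes 0.05 s, during which the arm holds its last target. There are 200 camera calls.

### The job

Get the marble ready to be tipped into the pencil cup. First stand the toppled cup upright, mouth up, where it lies, and let go of it; then take the dish by its bridge handle, raise it straight up over its tray until its underside is higher than the cup's rim, and turn it on the spot through about a quarter turn so that its pouring lip points at the cup. Keep the dish level and the marble in its middle the whole time, leave the small things around them where they are, and finish still holding the dish up there, level and still; nothing is put down or tipped out.

Things in the scene. Friction and masses are not known exactly. Their poses are not given: they have to be found in the camera images.
- cup: square bamboo pencil cup, empty, 60 x 60 mm, 100 mm tall, walls 5 mm, about 0.15 kg. Origin at its centre (50 mm above its underside upright, 30 mm above the desk lying). z axis runs from bottom to open mouth; x and y are square to the side faces. It starts lying on a flat side, mouth roughly to the robot's left, left or right of the middle line.
- tray: low white square tray, 190 x 190 mm, rim 14 mm high, floor 4 mm thick, fixed to the desk; origin at the centre of its underside. The dish stands in it, on the other side of the middle line from the cup.
- dish: round grey dish, 0.2 kg, 147 mm across, rim 27 mm high; inside a shallow 10 degree cone, its middle 6 mm above the underside. Pouring lip: a 27 mm wide channel at +x. A steel bridge handle crosses over the centre: flat-sided bar along y, 12 mm wide, 14 mm high, on posts at y = +-74.5 mm. Origin: centre of the underside, z up. Starts level in the tray, lip roughly away from the robot.
- dish_grip (a point): middle of the bridge handle's bar, on the dish's centre line, 85 mm above the dish's underside: the place to grip
- dish_lip (a point): outer end of the dish's pouring lip, 103 mm from the dish's centre along its +x, 24 mm above the underside
- ball_center (a point): centre of the loose glass marble, 25 mm in diameter, 21 g, resting in the middle of the dish under the bar; it rolls away if the dish leans more than about 10 degrees
- clip: bystander: chrome binder clip, 32 x 30 x 16 mm, near the middle line; origin at its underside
- eraser: bystander: rubber eraser 45 x 20 x 13 mm, near the middle line; origin at its underside
- compass: bystander: flat round compass in hard plastic, 60 mm across, 16 mm high, far left; origin at its underside
- glue: bystander: upright glue stick, 28 mm across, 90 mm tall, far right; origin at its underside
- ruler: bystander: flat metal ruler 30 x 200 x 4 mm at the back of the desk; origin at its underside
Not all that is in view belongs to the job. There is more than one size of the dish; the one meant has the size given above.

How it is judged (in metres and radians):
On the way, in this order (a step that is already met when the one before it is completed fails the run):
1. the cup stands upright on the desk where it lay, at rest and let go (angle between cup's own z axis and vertical below 0.1 rad and height (world z) of cup below 0.055 m and distance of cup from where it was at the start of the episode below 0.07 m and linear speed of cup below 0.02 m/s and contact force between cup and the fingers below 0.1 N), for 0.2 s.
2. the dish is lifted off its tray by the gripper with the marble in it (height (world z) of dish above 0.025 m and contact force between dish and the fingers above 0.5 N and distance between ball_center and dish below 0.03 m), for 0.1 s.
At the end, for the whole second after the job is handed in: cup upright (0.1 rad), centre within 70 mm of its start; dish held by the gripper alone, still, level (0.1 rad), underside above 102 mm, within 50 mm of over the tray centre; its centre-to-lip line passes within 60 mm of the cup centre; marble within 13 mm of the dish centre (angle between each of cup, dish's own z axis and vertical below 0.1 rad and height (world z) of cup below 0.055 m and distance of cup from where it was at the start of the episode below 0.07 m and height (world z) of dish above 0.102 m and horizontal distance between dish and tray below 0.05 m and contact force between dish and the fingers above 0.5 N and contact force between dish and cup below 0.1 N and contact force between dish and tray below 0.1 N and linear speed of dish below 0.03 m/s and angular speed of dish below 0.15 rad/s and x of cup in the frame of dish above 0.1 m and y of cup in the frame of dish between -0.06 and 0.06 m and horizontal distance between ball_center and dish below 0.013 m and distance between ball_center and dish below 0.03 m); the arm keeps its last pose, push and grip.
It fails at once if the dish leans by more than 0.2 rad (angle between dish's own z axis and vertical above 0.2 rad).
It fails at once if the marble rolls more than 30 mm from the middle of the dish (horizontal distance between ball_center and dish above 0.03 m).
It fails at once if another thing on the desk is moved by more than 25 mm (distance of any of clip, eraser, compass, glue, ruler from where it was at the start of the episode above 0.025 m).
It also fails if it takes over 72 s, if anything falls off the work surface, if the arm or the gripper's body presses on something with over 40 N, if the wrist force passes 120 N, or if a joint passes its speed limit or range.

## Working session

There is one attempt and no reset: what is moved stays moved. The work goes in short steps, Python scripts to look and compute and a tool call to move; the robot and the scene stay as the last step left them, time stands still between calls to the robot, and variables do not carry over. Pictures are saved under pics/ and viewed, about 8 in all and at most 12, crops included, and the job is handed in when it is done.

Besides the shell and the picture viewer there is one more tool, called after "Request:" as a command line: name --pt "numbers of a row" for each row, then --argument value for the rest. carry_out: Moves the arm, as the interface text tells. Shifts and turns lie within -1 to 1; 1 stands for 0.5 m of shift or 180 degrees of turn. Its arguments: {"type":"object","properties":{"grip":{"type":"array"},"linear":{"type":"array"},"turn":{"type":"array"}},"required":["grip","linear","turn"]}

```bash
mkdir -p pics; ls; python3 - <<'E'
from cell import env,cams
import cv2
s=env.state();print(s)
for n in("scene","top"):
    cv2.imwrite(f"pics/{n}0.png",cams.read_camera(n))
    i=cams.camera_info(n);print(n,i)
E
```

```text
pics
{'t': 0.0, 'joints': array([-1.34661793e+00,  4.91546556e-01,  1.55946928e+00,  2.02745571e-05,
        1.09169252e+00, -1.05629629e-01]), 'qvel': array([ 1.20967490e-03, -5.57796738e-04, -4.70858386e-04,  7.84050893e-04,
       -8.33233753e-04, -8.53699505e-05]), 'tau': array([-3.07533512e-03, -6.12650728e+01, -2.58185202e+01,  6.91750715e-02,
        4.82184766e-02, -8.04872047e-05]), 'eef_pos': array([ 202.36899637, -591.08099469,  228.0629907 ]), 'tcp_rot': array([-1.69254122,  1.56968048,  1.7788501 ]), 'ft_force': array([ 0.04106498, -0.58487959,  0.00833654]), 'moment': array([ 0.00978013,  0.0056437 , -0.01236776]), 'opening': 1.0018578146577923}
scene {'fx': 482.473982350021, 'fy': 482.473982350021, 'cx': 323.8631335648285, 'cy': 208.25344160875534, 'view': array([[ 7.16541296e-02,  9.97297847e-01, -1.62077135e-02,
        -4.15571413e+01],
       [ 7.91387504e-01, -6.67353115e-02, -6.07661268e-01,
        -3.65305908e+02],
       [-6.07100901e-01,  3.07148573e-02, -7.94030915e-01,
         1.75593908e+03],
       [ 0.00000000e+00,  0.00000000e+00,  0.00000000e+00,
         1.00000000e+00]])}
top {'fx': 408.37695761268196, 'fy': 408.37695761268196, 'cx': 323.7056603814859, 'cy': 202.24962164119884, 'view': array([[ 1.79542168e-02, -9.99395178e-01, -2.97812708e-02,
        -4.46633968e+00],
       [-9.98030391e-01, -1.61231180e-02, -6.06249357e-02,
         5.35749435e+02],
       [ 6.01081015e-02,  3.08110866e-02, -9.97716239e-01,
         1.12461518e+03],
       [ 0.00000000e+00,  0.00000000e+00,  0.00000000e+00,
         1.00000000e+00]])}
```

View pics/top0.png

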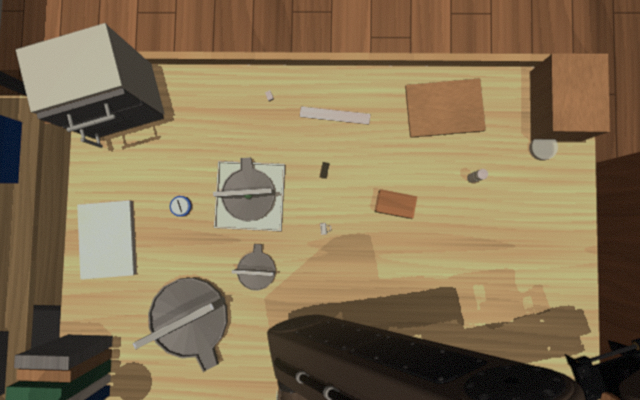

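View pics/scene0.png

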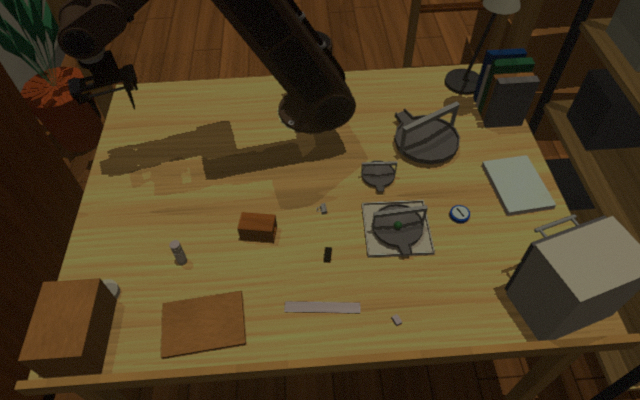

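Top view: the cup lies at about (396,204) with its mouth to the left. The tray and the right-sized dish are at (250,196), lip up in the picture (+x). The scene view shows the marble under that dish's bar at (398,226).

```bash
cat > h.py <<'E'
import numpy as np, cv2
from scipy.spatial.transform import Rotation as R
from cell import env,cams
def p2w(i,u,v,z):
    V=i["view"];d=V[:3,:3].T@[(u-i["cx"])/i["fx"],(v-i["cy"])/i["fy"],1];c=-V[:3,:3].T@V[:3,3]
    return c+d*(z-c[2])/d[2]
def w2p(i,p):
    q=i["view"][:3,:3]@p+i["view"][:3,3];return q[:2]/q[2]*[i["fx"],i["fy"]]+[i["cx"],i["cy"]]
def plan(target,jaw=None):
    """shift in tool axes (units of 0.5 m) from the measured pose; jaw = world direction angle (deg) wanted for tool y, mod 180"""
    s=env.state();M=R.from_euler("xyz",s["tcp_rot"]).as_matrix()
    print("t",s["t"],"pos",s["eef_pos"].round(1),"jaw deg",np.degrees(np.arctan2(M[1,1],M[0,1])).round(2),"q6",s["joints"][5].round(2),"open",s["opening"],"F",s["ft_force"].round(1))
    print("shift mm",(M.T@(np.array(target)-s["eef_pos"])).round(1),"units",(M.T@(np.array(target)-s["eef_pos"])/500).round(4),"\n",M.round(3))
    if jaw is not None:
        cur=np.degrees(np.arctan2(M[1,1],M[0,1]));d=(jaw-cur+90)%180-90
        print("world yaw change",d,"turn about tool x (down) = ",-d,"deg, units",-d/180)
E
python3 - <<'E'
from h import *
i=cams.camera_info("top")
for n,u,v,z in[("cup",396,203,60),("tray",250,196,14),("eraser",325,170,10),("clip",325,229,10),("glue",478,175,90),("bar a",217,196,92),("bar b",278,191,92)]:print(n,p2w(i,u,v,z).round(0))
c=p2w(i,396,203,60);plan([c[0],c[1],228])
im=cv2.imread("pics/top0.png");
a=cv2.resize(im[180:230,360:430],None,fx=8,fy=8,interpolation=2)
b=cv2.resize(im[150:240,205:295],None,fx=400/90,fy=400/90,interpolation=2)[:, :240+160]
cv2.imwrite("pics/crop0.png",cv2.resize(np.hstack([a,b]),(800,333)))
E
```

```text
cup [ 534. -190.   60.]
tray [550. 213.  14.]
eraser [627.   3.  10.]
clip [461.  -0.  10.]
glue [ 609. -397.   90.]
bar a [543. 283.  92.]
bar b [559. 123.  92.]
t 0.1 pos [ 202.4 -591.1  228.1] jaw deg -71.11 q6 -0.11 open 1.0009890454677952 F [ 0.1 -0.   0.1]
shift mm [ 4.000e-01 -2.721e+02 -4.439e+02] units [ 0.0009 -0.5442 -0.8877] 
 [[-0.     0.324 -0.946]
 [ 0.001 -0.946 -0.324]
 [-1.    -0.001 -0.   ]]
```

View pics/crop0.png

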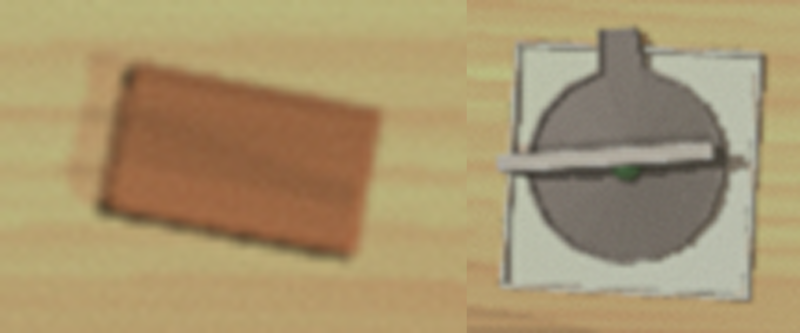

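The crop shows the cup's top face with corners at about (379.5,189.8), (417,196), (413.5,218.5), (375.4,211.5) in the full picture; its dark, open mouth end is on the left.

```bash
python3 - <<'E'
from h import *
i=cams.camera_info("top")
q=np.array([p2w(i,u,v,60) for u,v in[(379.5,189.8),(417,196),(413.5,218.5),(375.4,211.5)]])
print(q.round(0));c=q.mean(0);ax=(q[0]+q[3]-q[1]-q[2])/2;print(c,ax,np.linalg.norm(ax),"axis deg",np.degrees(np.arctan2(ax[1],ax[0])))
w=(q[0]+q[1]-q[2]-q[3])/2;print("side deg",np.degrees(np.arctan2(w[1],w[0])),np.linalg.norm(w))
a=ax/np.linalg.norm(ax)
plan(c+a*38+[0,0,90],np.degrees(np.arctan2(ax[1],ax[0]))-90)
E
```

```text
[[ 569. -146.   60.]
 [ 554. -246.   60.]
 [ 494. -237.   60.]
 [ 511. -135.   60.]]
[ 531.75388212 -190.7790109    60.        ] [ 16.01867944 100.59451387   0.        ] 101.86193750769593 axis deg 80.9521809474308
side deg -9.2705411729748 60.07370308569824
t 0.1 pos [ 202.4 -591.1  228.1] jaw deg -71.11 q6 -0.11 open 1.0009890454677952 F [ 0.1 -0.   0.1]
shift mm [  78.5 -305.6 -459. ] units [ 0.1569 -0.6111 -0.9181] 
 [[-0.     0.324 -0.946]
 [ 0.001 -0.946 -0.324]
 [-1.    -0.001 -0.   ]]
world yaw change 62.05739257957839 turn about tool x (down) =  -62.05739257957839 deg, units -0.3447632921087688
```

Request:
carry_out --grip '[-1, -1, -1, -1, -1]' --pt "0 -0.051 -0.0765" --pt "0 -0.051 -0.0765" --pt "0 -0.051 -0.0765" --pt "0 -0.051 -0.0765" --pt "0 -0.051 -0.0765" --turn '[0, 0, 0, 0, 0]'

```text
t: 0.6
eef_pos: [342.8, -407.1, 228.5]
tcp_rot: [-1.43, 1.571, 2.041]
ft_force: [1.1, -0.6, -1.1]
opening: 1.003
```

Request:
carry_out --grip '[-1, -1, -1, -1, -1]' --pt "0 -0.051 -0.0765" --pt "0 -0.051 -0.0765" --pt "0 -0.051 -0.0765" --pt "0 -0.051 -0.0765" --pt "0 -0.051 -0.0765" --turn '[0, 0, 0, 0, 0]'

```text
t: 1.1
eef_pos: [482.5, -224.5, 228.5]
tcp_rot: [-0.547, 1.571, 2.924]
ft_force: [-0.2, -0.4, 0.2]
opening: 0.999
```

Request:
carry_out --grip '[-1, -1, -1, -1, -1]' --pt "0 -0.051 -0.0765" --pt "0 -0.051 -0.0765" --pt "0 0 0" --pt "0 0 0" --pt "0 0 0" --turn '[0, 0, -0.043, -0.043, -0.043]'

```text
t: 1.6
eef_pos: [537.7, -152.6, 228.2]
tcp_rot: [-0.975, 1.57, 2.908]
ft_force: [0.4, 0.1, -0.7]
opening: 0.999
```

Request:
carry_out --grip '[-1, -1, -1, -1, -1]' --pt "0 0 0" --pt "0 0 0" --pt "0 0 0" --pt "0 0 0" --pt "0 0 0" --turn '[-0.043, -0.043, -0.043, -0.043, -0.044]'

```text
t: 2.1
eef_pos: [537.5, -153.1, 228.4]
tcp_rot: [-1.675, 1.57, 2.886]
ft_force: [0.3, 1.1, -0.6]
opening: 1.0
```

```bash
python3 - <<'E'
from h import *
cv2.imwrite("pics/w1.png",cams.read_camera("wrist"))
i=cams.camera_info("wrist")
plan([538,-150,35],-9)
for p in [(538,-153,60),(532,-191,60)]:print(w2p(i,np.array(p)))
E
```

```text
t 2.15 pos [ 537.4 -153.1  228.3] jaw deg -8.2 q6 -0.25 open 1.0037604139604253 F [-0.3 -0.4  0.9]
shift mm [193.3   0.2  -3.2] units [ 0.3867  0.0005 -0.0063] 
 [[-0.001  0.99  -0.143]
 [ 0.    -0.143 -0.99 ]
 [-1.    -0.001 -0.   ]]
world yaw change -0.8018904134434734 turn about tool x (down) =  0.8018904134434734 deg, units 0.00445494674135263
[326.53188966 192.02278502]
[326.08470401 224.15065682]
```

View pics/w1.png

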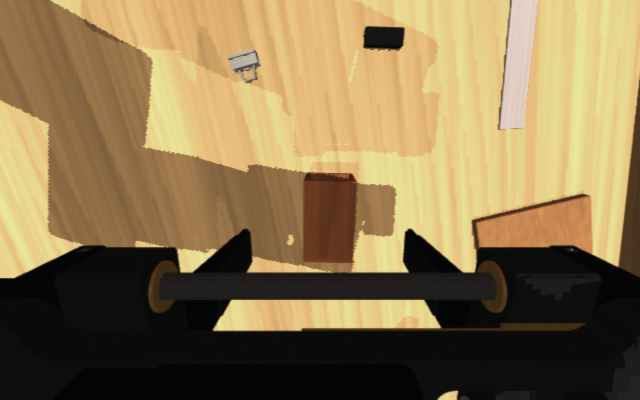

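The wrist view shows the cup at columns 304–356, with its mouth edge at row 181 and bottom at row 262. That is within about 4 px of the prediction and between the fingers. I'm going down to grip it near the mouth.

Request:
carry_out --grip '[-1, -1, -1, -1, -1]' --pt "0.06 0.006 -0.019" --pt "0.09 0 0" --pt "0.09 0 0" --pt "0.09 0 0" --pt "0.0725 0 0" --turn '[0.0045, 0, 0, 0, 0]'

```text
t: 2.65
eef_pos: [541.4, -144.0, 25.0]
tcp_rot: [-1.713, 1.569, 2.825]
ft_force: [0.3, 0.1, -0.3]
opening: 1.001
```

Request:
carry_out --grip '[1, 1, 1, 1, 1]' --pt "0 0 0" --pt "0 0 0" --pt "0 0 0" --pt "0 0 0" --pt "0 0 0" --turn '[0, 0, 0, 0, 0]'

```text
t: 3.15
eef_pos: [542.5, -144.4, 28.9]
tcp_rot: [1.338, 1.569, -0.404]
ft_force: [-0.6, 0.6, 0.8]
opening: 0.638
```

Request:
carry_out --grip '[1, 1, 1, 1, 1]' --pt "0 0 0" --pt "0 0 0" --pt "0 0 0" --pt "0 0 0" --pt "0 0 0" --turn '[0, 0, 0, 0, 0]'

```text
t: 3.65
eef_pos: [542.5, -144.4, 28.8]
tcp_rot: [1.346, 1.569, -0.396]
ft_force: [-0.6, 0.9, 9.1]
opening: 0.634
```

Request:
carry_out --grip '[1, 1, 1, 1, 1]' --pt "-0.02 0 0" --pt "-0.02 0 0" --pt "-0.02 0 0" --pt "-0.02 0 0" --pt "-0.02 0 0" --turn '[0, 0, 0, 0, 0]'

```text
t: 4.15
eef_pos: [542.1, -144.3, 78.5]
tcp_rot: [1.212, 1.57, -0.53]
ft_force: [0.1, -0.2, -2.0]
opening: 0.628
```

Request:
carry_out --grip '[1, 1, 1, 1, 1]' --pt "-0.02 0 0" --pt "-0.02 0 0" --pt "-0.02 0 0" --pt "-0.02 0 0" --pt "0 0 0" --turn '[0, 0, 0, 0, 0]'

```text
t: 4.65
eef_pos: [542.6, -144.4, 118.8]
tcp_rot: [1.331, 1.569, -0.411]
ft_force: [-0.2, -0.8, -2.8]
opening: 0.629
```

```bash
python3 - <<'E'
from h import *
a=cams.read_camera("scene")[130:290,170:370];b=cams.read_camera("wrist")[100:340,200:460]
cv2.imwrite("pics/s2.png",np.hstack([cv2.resize(a,(400,320),interpolation=2),cv2.resize(b,(347,320))]))
plan([541,-144,100])
E
```

```text
t 4.75 pos [ 542.  -144.3  117.5] jaw deg -9.81 q6 -0.21 open 0.6287500667260243 F [-0.1  0.4 -1.6]
shift mm [17.5 -1.1 -0.1] units [ 0.035  -0.0021 -0.0002] 
 [[ 0.     0.985 -0.17 ]
 [-0.    -0.17  -0.985]
 [-1.     0.     0.   ]]
```

View pics/s2.png

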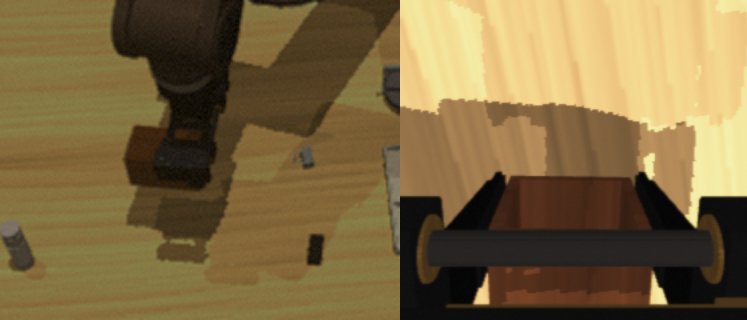

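The cup is held; the pictures don't settle how far it has pivoted, so I'll compare them with projected outlines.

```bash
cat >> h.py <<'E'
def corners(G,tilt,jawdeg,d=47,h=0):
    """cup corners: grip d from centre along axis toward mouth; tilt 0 lying .. 90 upright. first 4 mouth, last 4 bottom"""
    j=np.radians(jawdeg);x=np.array([np.cos(j),np.sin(j),0]);a0=np.array([-x[1],x[0],0]);t=np.radians(tilt)
    a=a0*np.cos(t)+np.array([0,0,np.sin(t)]);n=np.cross(x,a)
    c=np.array(G)-d*a-h*n
    return np.array([c+50*e*a+30*(s*x+r*n) for e in(1,-1) for s,r in((-1,-1),(1,-1),(1,1),(-1,1))])
def draw(im,i,P,col):
    q=[tuple(int(round(k)) for k in w2p(i,p)) for p in P]
    for a,b in[(0,1),(1,2),(2,3),(3,0),(4,5),(5,6),(6,7),(7,4),(0,4),(1,5),(2,6),(3,7)]:cv2.line(im,q[a],q[b],col,1)
E
python3 - <<'E'
from h import *
out=[]
for n,sl in(("scene",(130,290,170,370)),("wrist",(100,400,170,470))):
    im=cams.read_camera(n);i=cams.camera_info(n)
    for t,c in((0,(0,255,0)),(30,(255,255,0)),(80,(0,0,255))):
        draw(im,i,corners((542,-144.3,122.5),t,-9.8),c)
    a,b,c,d=sl;out.append(cv2.resize(im[a:b,c:d],(400,int(400*(b-a)/(d-c))),interpolation=2))
h=max(o.shape[0] for o in out);out=[cv2.copyMakeBorder(o,0,h-o.shape[0],0,0,0) for o in out]
cv2.imwrite("pics/s3.png",np.hstack(out))
E
```

```text
(no output)
```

View pics/s3.png

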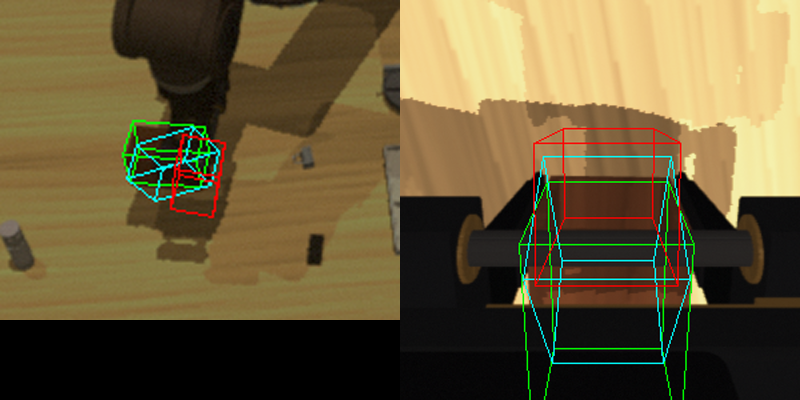

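The outlines show the pads' friction kept the cup level. I'll set it back down, then lift with a much lighter grip (closure target just inside its width) so it can pivot.

Request:
carry_out --grip '[1, 1, 1, 1, 1]' --pt "0.04 0 0" --pt "0.04 0 0" --pt "0.04 0 0" --pt "0.04 0 0" --pt "0.012 0 0" --turn '[0, 0, 0, 0, 0]'

```text
t: 5.35
eef_pos: [541.1, -144.0, 29.2]
tcp_rot: [-1.757, 1.567, 2.784]
ft_force: [-0.1, -0.7, -1.8]
opening: 0.632
```

Request:
carry_out --grip '[-0.2, -0.2, -0.24, -0.24, -0.24]' --pt "0 0 0" --pt "0 0 0" --pt "0 0 0" --pt "0 0 0" --pt "0 0 0" --turn '[0, 0, 0, 0, 0]'

```text
t: 5.85
eef_pos: [542.2, -144.3, 31.9]
tcp_rot: [1.294, 1.57, -0.449]
ft_force: [-0.4, 0.4, -1.8]
opening: 0.63
```

Request:
carry_out --grip '[-0.24, -0.24, -0.24, -0.24, -0.24]' --pt "-0.012 0 0" --pt "-0.012 0 0" --pt "-0.012 0 0" --pt "-0.012 0 0" --pt "0 0 0" --turn '[0, 0, 0, 0, 0]'

```text
t: 6.35
eef_pos: [542.4, -144.4, 56.4]
tcp_rot: [1.332, 1.569, -0.41]
ft_force: [0.2, -0.3, -1.1]
opening: 0.633
```

```bash
cat >> h.py <<'E'
def prof(tilts=(0,15,30,45,60,75,90),d=47,save=None):
    """measured grey profile down the middle of the wrist picture, and predicted rows of the mouth's lower/upper edge"""
    s=env.state();im=cams.read_camera("wrist");i=cams.camera_info("wrist")
    if save: cv2.imwrite(save,im)
    G=s["eef_pos"]+[0,0,5]
    for t in tilts:
        P=corners(G,t,-9.5,d);print(t,w2p(i,(P[0]+P[1])/2).round(),w2p(i,(P[2]+P[3])/2).round())
    hsv=im.astype(int);b=(hsv[:,:,2]-hsv[:,:,0])/(hsv.sum(2)+1);print("pos",s["eef_pos"].round(1),"open",s["opening"],"F",s["ft_force"].round(1))
    m=im[:,315:340].mean(1);g=np.abs(np.diff(m.sum(1)))
    print("strong edges rows",[(r,int(g[r])) for r in range(120,270) if g[r]>25])
E
python3 -c "
from h import *
prof(save='pics/w4.png')"
```

```text
0 [325. 236.] [325. 283.]
15 [325. 225.] [325. 297.]
30 [325. 217.] [325. 309.]
45 [325. 210.] [325. 315.]
60 [325. 207.] [325. 317.]
75 [325. 207.] [325. 315.]
90 [325. 210.] [325. 310.]
pos [ 542.4 -144.4   56.4] open 0.6328936573826008 F [ 0.2 -0.3 -1.1]
strong edges rows [(180, 38), (181, 72), (182, 74), (183, 66), (231, 102), (232, 63)]
```

Request:
carry_out --grip '[-0.25, -0.25, -0.255, -0.255, -0.255]' --pt "0 0 0" --pt "0 0 0" --pt "0 0 0" --pt "0 0 0" --pt "0 0 0" --turn '[0, 0, 0, 0, 0]'

```text
t: 6.9
eef_pos: [542.0, -144.3, 55.3]
tcp_rot: [-1.143, 1.571, -2.885]
ft_force: [-0.0, 0.0, -1.9]
opening: 0.633
```

```bash
python3 -c "
from h import *
prof((0,))"
```

```text
0 [325. 235.] [324. 282.]
pos [ 542.  -144.3   55.3] open 0.6329770795688975 F [-0.   0.  -1.9]
strong edges rows [(181, 62), (182, 86), (183, 73), (184, 50), (231, 100), (232, 63)]
```

Request:
carry_out --grip '[-0.26, -0.26, -0.26, -0.26, -0.26]' --pt "0 0 0" --pt "0 0 0" --pt "0 0 0" --pt "0 0 0" --pt "0 0 0" --turn '[0, 0, 0, 0, 0]'

```text
t: 7.45
eef_pos: [542.0, -144.3, 55.4]
tcp_rot: [0.44, 1.571, -1.302]
ft_force: [-0.2, -1.2, -1.6]
opening: 0.631
```

```bash
python3 -c "
from h import *
prof((0,))"
```

```text
0 [325. 235.] [324. 282.]
pos [ 542.  -144.3   55.4] open 0.6307738311670256 F [-0.2 -1.2 -1.6]
strong edges rows [(181, 61), (182, 90), (183, 71), (184, 41), (231, 102), (232, 62)]
```

Request:
carry_out --grip '[-0.265, -0.265, -0.265, -0.265, -0.265]' --pt "0 0 0" --pt "0 0 0" --pt "0 0 0" --pt "0 0 0" --pt "0 0 0" --turn '[0, 0, 0, 0, 0]'

```text
t: 8.0
eef_pos: [542.2, -144.3, 55.5]
tcp_rot: [1.179, 1.57, -0.563]
ft_force: [-0.1, 1.1, -0.1]
opening: 0.631
```

```bash
python3 -c "
from h import *
prof((0,))"
```

```text
0 [325. 235.] [324. 282.]
pos [ 542.2 -144.3   55.5] open 0.6314374100725718 F [-0.1  1.1 -0.1]
strong edges rows [(181, 61), (182, 79), (183, 79), (184, 43), (214, 68), (215, 91)]
```

The mouth edge moved from row 231 to 214 at closure -0.265, so the cup is pivoting. Keep this light grip and lift gently.

Request:
carry_out --grip '[-0.263, -0.263, -0.263, -0.263, -0.263]' --pt "-0.008 0 0" --pt "-0.008 0 0" --pt "-0.008 0 0" --pt "0 0 0" --pt "0 0 0" --turn '[0, 0, 0, 0, 0]'

```text
t: 8.55
eef_pos: [542.2, -144.3, 67.6]
tcp_rot: [1.281, 1.57, -0.462]
ft_force: [0.6, 1.1, 0.4]
opening: 0.628
```

```bash
python3 -c "
from h import *
prof((0,30,60,90))"
```

```text
0 [325. 235.] [324. 282.]
30 [325. 217.] [324. 308.]
60 [325. 207.] [325. 317.]
90 [324. 210.] [325. 309.]
pos [ 542.2 -144.3   67.6] open 0.6278458668669761 F [0.6 1.1 0.4]
strong edges rows [(180, 63), (181, 98), (182, 58), (183, 45), (207, 80), (208, 76)]
```

Request:
carry_out --grip '[-0.264, -0.264, -0.265, -0.265, -0.265]' --pt "-0.008 0 0" --pt "-0.008 0 0" --pt "-0.008 0 0" --pt "0 0 0" --pt "0 0 0" --turn '[0, 0, 0, 0, 0]'

```text
t: 9.1
eef_pos: [542.1, -144.3, 79.5]
tcp_rot: [1.099, 1.57, -0.643]
ft_force: [1.0, 0.4, -0.1]
opening: 0.633
```

```bash
python3 -c "
from h import *
prof((0,),save='pics/w5.png')
a=cams.read_camera('scene')[150:270,200:320];b=cv2.imread('pics/w5.png')[120:320,220:440]
cv2.imwrite('pics/s5.png',np.hstack([cv2.resize(a,(400,400),interpolation=2),cv2.resize(b,(400,400))]))"
```

```text
0 [325. 235.] [324. 282.]
pos [ 542.1 -144.3   79.5] open 0.6330245603160866 F [ 1.   0.4 -0.1]
strong edges rows [(179, 50), (180, 69), (181, 74), (182, 59), (203, 69), (204, 84)]
```

View pics/s5.png

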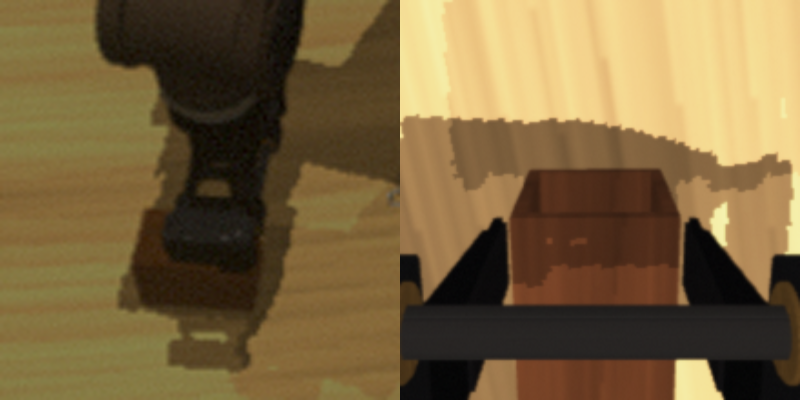

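The wrist view shows the mouth's top edge at about row 227 and its lower edge at row 205, which fits the cup lying on the desk: it slipped off and never pivoted. I'll check its pose, then regrip on a smaller patch and loosen in finer steps.

```bash
python3 - <<'E'
from h import *
i=cams.camera_info("wrist")
for u,v,z in((280,227.5,60),(374,227.5,60),(289,205,0),(363,205,0)):print(p2w(i,u,v,z).round(1))
plan([543,-141,46],-9.3)
E
```

```text
[ 515.6 -129.1   60. ]
[ 574.4 -139.3   60. ]
[ 513.5 -130.2    0. ]
[ 574.3 -140.7    0. ]
t 9.2 pos [ 542.  -144.3   79.3] jaw deg -9.81 q6 -0.21 open 0.6313483983855698 F [-0.8 -0.4 -0.8]
shift mm [33.3  0.5 -3.4] units [ 0.0667  0.0009 -0.0068] 
 [[-0.     0.985 -0.17 ]
 [-0.    -0.17  -0.985]
 [-1.    -0.     0.   ]]
world yaw change 0.5125797009867057 turn about tool x (down) =  -0.5125797009867057 deg, units -0.002847665005481698
```

Request:
carry_out --grip '[-0.5, -0.5, -0.5, -0.5, -0.5]' --pt "0 0.002 -0.024" --pt "0 0 0" --pt "0.022 0 0" --pt "0.022 0 0" --pt "0.022 0 0" --turn '[0, 0, 0, 0, 0]'

```text
t: 9.7
eef_pos: [544.8, -132.6, 45.1]
tcp_rot: [-1.627, 1.57, 2.914]
ft_force: [-0.2, -1.2, 0.4]
opening: 0.751
```

Request:
carry_out --grip '[-0.2, -0.2, -0.2, -0.2, -0.2]' --pt "0 0 0" --pt "0 0 0" --pt "0 0 0" --pt "0 0 0" --pt "0 0 0" --turn '[0, 0, 0, 0, 0]'

```text
t: 10.2
eef_pos: [545.2, -132.6, 46.6]
tcp_rot: [1.27, 1.57, -0.472]
ft_force: [-0.1, 0.2, -2.0]
opening: 0.629
```

Request:
carry_out --grip '[-0.2, -0.2, -0.2, -0.2, -0.2]' --pt "-0.02 0 0" --pt "-0.02 0 0" --pt "-0.02 0 0" --pt "-0.02 0 0" --pt "0 0 0" --turn '[0, 0, 0, 0, 0]'

```text
t: 10.7
eef_pos: [545.7, -132.8, 88.2]
tcp_rot: [1.363, 1.568, -0.379]
ft_force: [0.7, -0.5, -2.0]
opening: 0.626
```

```bash
sed -i 's/def prof(tilts=(0,15,30,45,60,75,90),d=47,save=None)/def prof(tilts=(0,15,30,45,60,75,90),d=52,h=16,save=None)/; s/P=corners(G,t,-9.5,d)/P=corners(G,t,-9.5,d,h)/' h.py; python3 -c "
from h import *
prof()"
```

```text
0 [326. 234.] [325. 276.]
15 [325. 219.] [325. 281.]
30 [325. 205.] [325. 285.]
45 [325. 193.] [325. 286.]
60 [325. 184.] [325. 286.]
75 [325. 178.] [325. 284.]
90 [325. 178.] [325. 281.]
pos [ 545.7 -132.8   88.2] open 0.6263611773532882 F [ 0.7 -0.5 -2. ]
strong edges rows [(178, 29), (179, 73), (180, 97), (181, 49), (182, 37), (230, 26), (231, 123)]
```

Request:
carry_out --grip '[-0.258, -0.259, -0.26, -0.26, -0.26]' --pt "0 0 0" --pt "0 0 0" --pt "0 0 0" --pt "0 0 0" --pt "0 0 0" --turn '[0, 0, 0, 0, 0]'

```text
t: 11.25
eef_pos: [545.0, -132.6, 86.2]
tcp_rot: [-1.518, 1.57, 3.024]
ft_force: [-0.4, -0.2, -0.8]
opening: 0.628
```

```bash
python3 -c "
from h import *
prof((0,))"
```

```text
0 [325. 234.] [324. 275.]
pos [ 545.  -132.6   86.2] open 0.6280834621120124 F [-0.4 -0.2 -0.8]
strong edges rows [(179, 70), (180, 84), (181, 66), (182, 25), (206, 97), (207, 44)]
```

Request:
carry_out --grip '[-0.261, -0.261, -0.261, -0.261, -0.261]' --pt "0 0 0" --pt "0 0 0" --pt "0 0 0" --pt "0 0 0" --pt "0 0 0" --turn '[0, 0, 0, 0, 0]'

```text
t: 11.8
eef_pos: [545.1, -132.6, 86.4]
tcp_rot: [0.986, 1.571, -0.757]
ft_force: [-0.6, -0.7, -1.1]
opening: 0.631
```

```bash
python3 -c "
from h import *
prof((0,))"
```

```text
0 [325. 234.] [325. 275.]
pos [ 545.1 -132.6   86.4] open 0.6305944818001131 F [-0.6 -0.7 -1.1]
strong edges rows [(179, 86), (180, 78), (181, 68), (206, 96), (207, 46)]
```

Request:
carry_out --grip '[-0.262, -0.262, -0.262, -0.262, -0.262]' --pt "0 0 0" --pt "0 0 0" --pt "0 0 0" --pt "0 0 0" --pt "0 0 0" --turn '[0, 0, 0, 0, 0]'

```text
t: 12.35
eef_pos: [545.1, -132.6, 86.4]
tcp_rot: [1.106, 1.571, -0.636]
ft_force: [0.4, -0.8, -0.1]
opening: 0.631
```

```bash
python3 -c "
from h import *
prof((0,))"
```

```text
0 [325. 234.] [325. 275.]
pos [ 545.1 -132.6   86.4] open 0.6310831882434186 F [ 0.4 -0.8 -0.1]
strong edges rows [(177, 124), (178, 212), (179, 38), (180, 40), (181, 50)]
```

```bash
python3 -c "
from h import *
b=cams.read_camera('wrist')[100:340,200:460]
a=cams.read_camera('scene')[150:270,200:320]
cv2.imwrite('pics/s6.png',np.hstack([cv2.resize(a,(360,360),interpolation=2),cv2.resize(b,(390,360))]))"
```

```text
(no output)
```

View pics/s6.png

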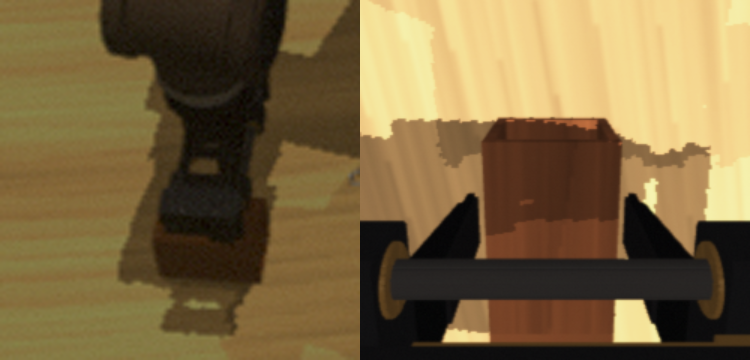

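The cup is lying again, slid further to +y. It had pivoted about 30° at closure -0.26 (row 206) and slipped only at -0.262. So next: regrip, pivot at -0.26, and lift at that grip.

```bash
python3 - <<'E'
from h import *
i=cams.camera_info("wrist")
f=lambda x,y:(200+(x-360)*260/390,100+y*240/360)
P=[p2w(i,*f(x,y),z) for x,y,z in((483,141,60),(620,141,60),(497,119,0),(608,119,0))];print(np.round(P,1))
e=np.mean(P,0);a=np.array([.16,.987,0]);print("edge",e,"centre",e-50*a);T=e+2*a;T[2]=46;plan(T,-9.3)
E
```

```text
[[ 523.2  -97.8   60. ]
 [ 580.8 -107.7   60. ]
 [ 521.8  -98.8    0. ]
 [ 583.  -109.3    0. ]]
edge [ 552.20324546 -103.41421347   30.        ] centre [ 544.20324546 -152.76421347   30.        ]
t 12.5 pos [ 545.1 -132.6   86.4] jaw deg -9.81 q6 -0.18 open 0.6302111014294393 F [0.9 0.2 0.2]
shift mm [ 40.4   2.  -32. ] units [ 0.0808  0.0039 -0.064 ] 
 [[ 0.     0.985 -0.17 ]
 [-0.    -0.17  -0.985]
 [-1.     0.     0.   ]]
world yaw change 0.5143705056382828 turn about tool x (down) =  -0.5143705056382828 deg, units -0.0028576139202126823
```

Request:
carry_out --grip '[-0.5, -0.5, -0.5, -0.5, -0.5]' --pt "0 0.004 -0.032" --pt "0 0 -0.032" --pt "0.027 0 0" --pt "0.027 0 0" --pt "0.027 0 0" --turn '[0, 0, 0, 0, 0]'

```text
t: 13.0
eef_pos: [552.2, -101.2, 44.4]
tcp_rot: [-1.536, 1.57, 3.005]
ft_force: [-0.2, -0.6, -0.4]
opening: 0.748
```

Request:
carry_out --grip '[-0.2, -0.2, -0.2, -0.2, -0.2]' --pt "0 0 0" --pt "0 0 0" --pt "0 0 0" --pt "0 0 0" --pt "0 0 0" --turn '[0, 0, 0, 0, 0]'

```text
t: 13.5
eef_pos: [552.6, -101.6, 46.2]
tcp_rot: [1.331, 1.57, -0.411]
ft_force: [-0.5, 0.3, -1.8]
opening: 0.628
```

Request:
carry_out --grip '[-0.2, -0.2, -0.2, -0.2, -0.2]' --pt "-0.02 0 0" --pt "-0.02 0 0" --pt "-0.02 0 0" --pt "-0.02 0 0" --pt "0 0 0" --turn '[0, 0, 0, 0, 0]'

```text
t: 14.0
eef_pos: [553.2, -101.6, 87.7]
tcp_rot: [1.418, 1.568, -0.324]
ft_force: [-1.2, 0.1, -2.1]
opening: 0.627
```

Request:
carry_out --grip '[-0.258, -0.259, -0.259, -0.26, -0.26]' --pt "0 0 0" --pt "0 0 0" --pt "0 0 0" --pt "0 0 0" --pt "0 0 0" --turn '[0, 0, 0, 0, 0]'

```text
t: 14.5
eef_pos: [552.5, -101.4, 85.7]
tcp_rot: [-1.642, 1.571, 2.899]
ft_force: [0.9, 0.9, 0.6]
opening: 0.63
```

```bash
python3 -c "
from h import *
prof((0,30,60,90))"
```

```text
0 [325. 234.] [324. 275.]
30 [325. 204.] [325. 283.]
60 [325. 183.] [325. 285.]
90 [324. 178.] [325. 280.]
pos [ 552.5 -101.4   85.7] open 0.6304882093226054 F [0.9 0.9 0.6]
strong edges rows [(180, 59), (181, 114), (182, 65), (183, 30), (206, 118)]
```

Request:
carry_out --grip '[-0.26, -0.26, -0.26, -0.26, -0.26]' --pt "-0.008 0 0.012" --pt "-0.008 0 0.012" --pt "-0.008 0 0.012" --pt "-0.008 0 0.012" --pt "0 0 0" --turn '[0, 0, 0, 0, 0]'

```text
t: 15.05
eef_pos: [548.5, -126.1, 102.6]
tcp_rot: [1.279, 1.57, -0.464]
ft_force: [0.3, 0.5, 1.3]
opening: 0.633
```

```bash
python3 -c "
from h import *
prof((30,45,60,75,90))
i=cams.camera_info('wrist');p=env.state()['eef_pos'];p[2]=0
for d in(-2,20):print(w2p(i,p+[0,d,0]))"
```

```text
30 [325. 205.] [325. 284.]
45 [325. 193.] [325. 286.]
60 [325. 184.] [325. 286.]
75 [324. 179.] [325. 284.]
90 [324. 179.] [325. 281.]
pos [ 548.5 -126.1  102.6] open 0.6328444243767224 F [0.3 0.5 1.3]
strong edges rows [(178, 53), (179, 115), (180, 98), (194, 89), (195, 42)]
[325.91690191 209.93401717]
[321.72211427 186.80360007]
```

```bash
python3 -c "
from h import *
im=cams.read_camera('wrist').astype(int);i=cams.camera_info('wrist');p=env.state()['eef_pos']
m=im[196:199].mean(0).sum(1);g=np.abs(np.diff(m));print([(c,int(g[c])) for c in range(250,400) if g[c]>40])
P=corners(p+[0,0,5],44,-9.5,52,16);print('tilt44',w2p(i,P[0]),w2p(i,P[1]),P[:2])
print('lying',w2p(i,np.array([P[0][0],p[1]+17,0])),w2p(i,np.array([P[1][0],p[1]+7,0])))"
```

```text
[(274, 40), (281, 116), (282, 54), (372, 68), (373, 57), (380, 45), (389, 123), (390, 139)]
tilt44 [278.59236583 193.29935833] [370.83761745 192.80067278] [[ 524.04749389  -90.34809696   72.75896841]
 [ 583.22462998 -100.25095332   72.75896841]]
lying [295.62797196 194.59655494] [361.84362557 194.34176005]
```

Edge width 91 px matches a cup tilted about 44° in the grip (lying would give 66 px), so the pivot is working. Keep lifting.

Request:
carry_out --grip '[-0.26, -0.26, -0.26, -0.26, -0.26]' --pt "-0.008 0 0.012" --pt "-0.008 0 0.012" --pt "-0.004 0 0.012" --pt "0 0 0.01" --pt "0 0 0" --turn '[0, 0, 0, 0, 0]'

```text
t: 15.65
eef_pos: [544.3, -148.5, 111.8]
tcp_rot: [0.287, 1.571, -1.456]
ft_force: [-0.2, -0.3, -2.2]
opening: 0.629
```

```bash
cat >> h.py <<'E'
def width(r):
    im=cams.read_camera('wrist').astype(int);m=im[r:r+4].mean(0).sum(1);g=np.abs(np.diff(m));print([(c,int(g[c])) for c in range(250,400) if g[c]>50])
E
python3 -c "
from h import *
prof((45,60,75,90))
width(192)"
```

```text
45 [325. 193.] [325. 286.]
60 [325. 184.] [325. 286.]
75 [324. 179.] [325. 284.]
90 [324. 179.] [325. 281.]
pos [ 544.3 -148.5  111.8] open 0.6291476335462058 F [-0.2 -0.3 -2.2]
strong edges rows [(176, 28), (177, 63), (178, 97), (179, 78), (187, 67), (188, 38), (265, 45)]
[(267, 53), (277, 67), (278, 71), (362, 62), (383, 52), (384, 66), (385, 51)]
```

Request:
carry_out --grip '[-0.26, -0.2605, -0.2605, -0.2605, -0.2605]' --pt "0.01 0 0.004" --pt "0.004 0 0.014" --pt "0 0 0.014" --pt "0 0 0.014" --pt "0 0 0.014" --turn '[0, 0, 0, 0, 0]'

```text
t: 16.25
eef_pos: [539.2, -177.7, 104.7]
tcp_rot: [-1.528, 1.571, 3.013]
ft_force: [-0.4, 0.9, -2.3]
opening: 0.629
```

```bash
python3 -c "
from h import *
prof((60,75,90))
width(190)"
```

```text
60 [324. 182.] [325. 284.]
75 [324. 177.] [325. 282.]
90 [324. 176.] [325. 279.]
pos [ 539.2 -177.7  104.7] open 0.6293432714258466 F [-0.4  0.9 -2.3]
strong edges rows [(176, 37), (177, 64), (178, 71), (179, 76), (180, 35), (191, 37), (192, 83), (254, 35)]
[(260, 61), (373, 70), (386, 68)]
```

Lowering tipped it back slightly (row 191). Go up again and let gravity work with a slightly looser grip.

Request:
carry_out --grip '[-0.26, -0.26, -0.2605, -0.261, -0.261]' --pt "-0.01 0 0" --pt "-0.01 0 0" --pt "0 0 0" --pt "0 0 0" --pt "0 0 0" --turn '[0, 0, 0, 0, 0]'

```text
t: 16.85
eef_pos: [539.3, -177.1, 114.9]
tcp_rot: [-0.099, 1.571, -1.841]
ft_force: [-0.7, 0.4, -1.8]
opening: 0.63
```

```bash
python3 -c "
from h import *
prof((45,60,75,90))"
```

```text
45 [325. 192.] [325. 285.]
60 [325. 183.] [325. 285.]
75 [324. 178.] [325. 283.]
90 [324. 178.] [325. 280.]
pos [ 539.3 -177.1  114.9] open 0.6304032395934615 F [-0.7  0.4 -1.8]
strong edges rows [(175, 26), (176, 44), (177, 76), (178, 72), (179, 45), (180, 26), (191, 37), (192, 82), (255, 25)]
```

Request:
carry_out --grip '[-0.2613, -0.2613, -0.2613, -0.2613, -0.2613]' --pt "0 0 0" --pt "0 0 0" --pt "0 0 0" --pt "0 0 0" --pt "0 0 0" --turn '[0, 0, 0, 0, 0]'

```text
t: 17.4
eef_pos: [539.4, -177.3, 114.9]
tcp_rot: [0.355, 1.571, -1.387]
ft_force: [0.0, -0.3, -1.4]
opening: 0.631
```

```bash
python3 -c "
from h import *
prof((90,))
width(192)"
```

```text
90 [324. 178.] [325. 280.]
pos [ 539.4 -177.3  114.9] open 0.6311694556384323 F [ 0.  -0.3 -1.4]
strong edges rows [(176, 50), (177, 97), (178, 76), (179, 45), (189, 132), (190, 27), (192, 32), (250, 42)]
[(267, 50), (355, 68), (356, 50), (384, 82), (385, 65)]
```

```bash
python3 -c "
from h import *
b=cams.read_camera('wrist')[100:340,200:460]
a=cams.read_camera('scene')[150:270,200:320]
cv2.imwrite('pics/s7.png',np.hstack([cv2.resize(a,(400,400),interpolation=2),cv2.resize(b,(400,369)) if 0 else cv2.resize(b,(400,400))]))"
```

```text
(no output)
```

View pics/s7.png

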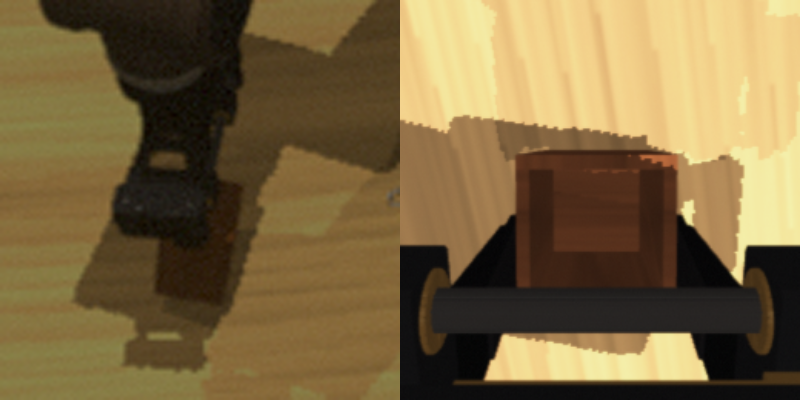

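The wrist view now looks straight down into the cup: inner floor at columns 299–356, rows 201–250, and far rim at row 193. The scene view shows it nearly upright. I'll fit the pose.

```bash
cat > fit.py <<'E'
from h import *
from scipy.optimize import least_squares
def fit(obs):
    i=cams.camera_info("wrist");p=env.state()["eef_pos"]
    def model(v):
        j=np.radians(-9.5);x=np.array([np.cos(j),np.sin(j),0]);a0=np.array([-x[1],x[0],0]);t=v[0]
        a=a0*np.cos(t)+np.array([0,0,np.sin(t)]);n=np.cross(x,a);c=v[1:4]
        # n is the original upper side; far rim (top of picture) is the original underside (-n)
        return [c+50*a+30*(-x-n),c+50*a+30*(x-n),c-45*a+25*(-x-n),c-45*a+25*(x-n),c-45*a+25*(-x+n),c-45*a+25*(x+n)],c,a,n
    f=lambda v:np.ravel([w2p(i,q) for q in model(v)[0]]-np.array(obs))
    r=least_squares(f,[1.2,p[0],p[1]-15,p[2]-45]);P,c,a,n=model(r.x)
    print("tilt",np.degrees(r.x[0]),"centre",c.round(1),"TCP",p.round(1),"lowest z",min((c-50*a+30*s*n)[2] for s in(1,-1)),"res",r.fun.round(1))
E
python3 -c "
from fit import *
fit([(276,193),(380,193),(299.5,201.5),(356,201.5),(299.5,250.5),(356,250.5)])"
```

```text
tilt 77.13969341657518 centre [ 540.3 -183.5   60.9] TCP [ 539.4 -177.3  114.9] lowest z 5.515789186044889 res [ 0.9  0.4 -1.2 -0.1  0.9 -2.6 -0.9 -2.9  1.3  2.7 -0.8  2.4]
```

Tilt is 77°, and the lowest edge is about 5 mm above the desk, close to the start place. Lower it so the desk squares it, then let go.

Request:
carry_out --grip '[-0.261, -0.261, -0.261, -0.261, -0.261]' --pt "0.005 0 0" --pt "0.005 0 0" --pt "0.005 0 0" --pt "0.003 0 0" --pt "0 0 0" --turn '[0, 0, 0, 0, 0]'

```text
t: 18.1
eef_pos: [539.3, -177.3, 105.6]
tcp_rot: [-1.678, 1.57, 2.863]
ft_force: [0.3, 0.4, -2.4]
opening: 0.631
```

Request:
carry_out --grip '[-0.262, -0.263, -0.265, -0.27, -0.29]' --pt "0 0 0" --pt "0 0 0" --pt "0 0 0" --pt "0 0 0" --pt "0 0 0" --turn '[0, 0, 0, 0, 0]'

```text
t: 18.6
eef_pos: [539.5, -177.3, 106.0]
tcp_rot: [1.111, 1.57, -0.631]
ft_force: [-0.2, 0.5, -0.7]
opening: 0.644
```

```bash
python3 -c "
from h import *
print(env.state()['eef_pos'],env.state()['opening'])
im=cams.read_camera('wrist');i=cams.camera_info('wrist');p=env.state()['eef_pos'];j=np.radians(-9.5)
draw(im,i,corners((541,-186,97),90,-9.5),(0,255,0))
cv2.imwrite('pics/w8.png',cv2.resize(im[100:340,200:460],(520,480)))"
```

```text
[ 539.46306414 -177.33209144  106.01149146] 0.6444033219972284
```

View pics/w8.png

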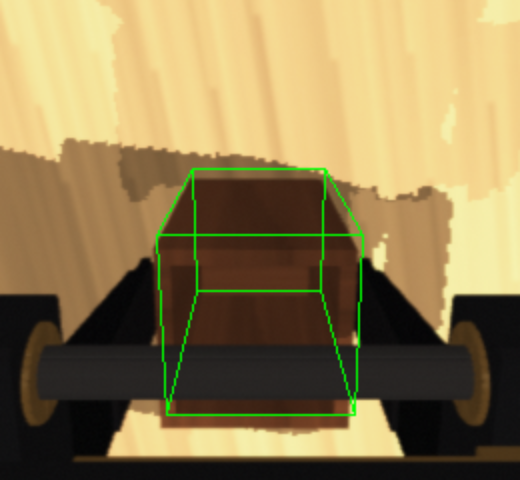

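The outline fits an upright cup (about 5 mm further to -y, centre near (541,-191)), and the fingers are off it. On to opening, rising, and going over the dish.

Request:
carry_out --grip '[-0.6, -1, -1, -1, -1]' --pt "0 0 0" --pt "0 0 0" --pt "0 0 0" --pt "-0.05 0 0" --pt "-0.06 0 0" --turn '[0, 0, 0, 0, 0]'

```text
t: 19.15
eef_pos: [538.9, -177.1, 160.6]
tcp_rot: [-1.801, 1.568, 2.74]
ft_force: [0.2, 0.1, -1.1]
opening: 0.982
```

Request:
carry_out --grip '[-1, -1, -1, -1, -1]' --pt "-0.08 0 0" --pt "-0.08 0 0" --pt "0 0 0" --pt "0 0 0" --pt "0 0 0" --turn '[0, 0, 0, 0, 0]'

```text
t: 19.65
eef_pos: [538.9, -177.1, 239.7]
tcp_rot: [-1.791, 1.569, 2.75]
ft_force: [-0.4, -0.3, -0.6]
opening: 0.999
```

```bash
python3 - <<'E'
from h import *
i=cams.camera_info("top")
A=p2w(i,213.1,194,92);B=p2w(i,272,190.5,92);print(A,B);b=A-B;print("bar deg",np.degrees(np.arctan2(b[1],b[0])))
c=(A+B)/2;plan([c[0],c[1],240],np.degrees(np.arctan2(b[1],b[0]))-90)
f=lambda x,y:(205+(x-467)/3.704,150+y/3.704)
print("tray",np.mean([p2w(i,*f(x,y),14) for x,y in((519,43),(763,57),(750,298),(506,284))],0))
print("lip end",p2w(i,*f(619,29),30),"dish disc",p2w(i,*f(628,165),31))
E
```

```text
[548.2254683  293.92483863  92.        ] [559.84851185 138.49885465  92.        ]
bar deg 94.27672430792092
t 19.65 pos [ 538.9 -177.1  239.7] jaw deg -9.81 q6 -0.26 open 0.998713998449515 F [-0.4 -0.3 -0.6]
shift mm [-1.000e-01 -5.210e+01 -3.901e+02] units [-1.000e-04 -1.042e-01 -7.802e-01] 
 [[-0.002  0.985 -0.17 ]
 [ 0.001 -0.17  -0.985]
 [-1.    -0.002 -0.   ]]
world yaw change 14.090124273174354 turn about tool x (down) =  -14.090124273174354 deg, units -0.07827846818430197
tray [550.52554033 212.34111582  14.        ]
lip end [655.72594046 223.55185037  30.        ] dish disc [552.89783424 213.50141105  31.        ]
```

Request:
carry_out --grip '[-1, -1, -1, -1, -1]' --pt "0 -0.0104 -0.078" --pt "0 -0.0104 -0.078" --pt "0 -0.0104 -0.078" --pt "0 -0.0104 -0.078" --pt "0 -0.0104 -0.078" --turn '[0, 0, 0, 0, 0]'

```text
t: 20.15
eef_pos: [546.4, 20.8, 239.3]
tcp_rot: [-1.452, 1.568, 3.089]
ft_force: [1.5, -0.2, -0.4]
opening: 1.001
```

Request:
carry_out --grip '[-1, -1, -1, -1, -1]' --pt "0 -0.0104 -0.078" --pt "0 -0.0104 -0.078" --pt "0 -0.0104 -0.078" --pt "0 -0.0104 -0.078" --pt "0 -0.0104 -0.078" --turn '[0, 0, 0, 0, 0]'

```text
t: 20.65
eef_pos: [554.1, 217.4, 239.2]
tcp_rot: [-1.087, 1.568, -2.829]
ft_force: [1.0, -1.1, -0.2]
opening: 1.0
```

Request:
carry_out --grip '[-1, -1, -1, -1, -1]' --pt "0 0 0" --pt "0 0 0" --pt "0 0 0" --pt "0 0 0" --pt "0 0 0" --turn '[-0.039, -0.039, 0, 0, 0]'

```text
t: 21.15
eef_pos: [554.6, 215.6, 240.3]
tcp_rot: [-1.288, 1.57, -2.788]
ft_force: [1.0, 0.9, 0.2]
opening: 0.997
```

```bash
python3 - <<'E'
from h import *
im=cams.read_camera("wrist");i=cams.camera_info("wrist")
plan([553,214,84],4.3)
for p in((554,216,96),(548.2,293.9,92),(559.8,138.5,92)):
    u=w2p(i,np.array(p));print(u);cv2.circle(im,tuple(int(k) for k in u.round()),3,(0,0,255),1)
t=cams.read_camera("top")[150:240,340:440]
cv2.imwrite("pics/w9.png",np.hstack([im[:400,100:540],cv2.resize(t,(360,400))[:, :]]))
E
```

```text
t 21.2 pos [554.6 215.6 240.5] jaw deg 4.07 q6 0.19 open 0.9999104966951113 F [ 0.6 -0.1 -0.3]
shift mm [156.5  -1.6   1.4] units [ 0.313  -0.0033  0.0029] 
 [[-0.001  0.997  0.071]
 [-0.     0.071 -0.997]
 [-1.    -0.001  0.   ]]
world yaw change 0.22540884563025543 turn about tool x (down) =  -0.22540884563025543 deg, units -0.0012522713646125302
[325.45885835 196.39299336]
[325.16972301 119.48402568]
[325.78436003 262.00307519]
```

View pics/w9.png

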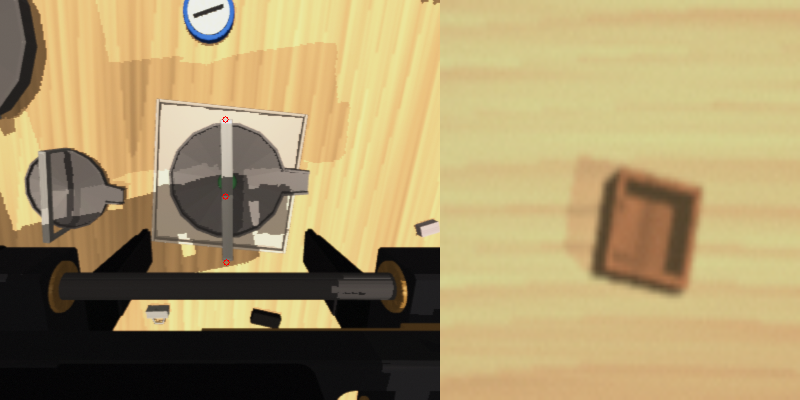

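The right panel (top view) shows the cup standing, mouth up. In the wrist view the bar lies at column ~227 between the jaws, within 2 px of prediction, with the green marble under it at (228,183). Going down onto the bar.

Request:
carry_out --grip '[-1, -1, -1, -1, -1]' --pt "0.07 0.002 0.002" --pt "0.08 0 0" --pt "0.08 0 0" --pt "0.06 0 0" --pt "0.023 0 0" --turn '[-0.0012, 0, 0, 0, 0]'

```text
t: 21.75
eef_pos: [554.7, 214.4, 81.7]
tcp_rot: [-1.366, 1.567, -2.861]
ft_force: [0.1, -0.1, -0.0]
opening: 0.999
```

Request:
carry_out --grip '[-0.4, 0, 0.3, 0.5, 0.6]' --pt "0 0 0" --pt "0 0 0" --pt "0 0 0" --pt "0 0 0" --pt "0 0 0" --turn '[0, 0, 0, 0, 0]'

```text
t: 22.25
eef_pos: [556.0, 215.0, 85.3]
tcp_rot: [1.68, 1.569, 0.187]
ft_force: [0.3, -0.5, 0.5]
opening: 0.635
```

Request:
carry_out --grip '[0.66, 0.7, 0.74, 0.8, 0.9]' --pt "0 0 0" --pt "0 0 0" --pt "0 0 0" --pt "0 0 0" --pt "0 0 0" --turn '[0, 0, 0, 0, 0]'

```text
t: 22.75
eef_pos: [555.7, 214.9, 84.3]
tcp_rot: [-0.582, 1.571, -2.075]
ft_force: [-0.6, -0.5, 0.7]
opening: 0.22
```

Request:
carry_out --grip '[1, 1, 1, 1, 1]' --pt "0 0 0" --pt "0 0 0" --pt "0 0 0" --pt "0 0 0" --pt "0 0 0" --turn '[0, 0, 0, 0, 0]'

```text
t: 23.25
eef_pos: [555.7, 214.9, 84.2]
tcp_rot: [-0.89, 1.571, -2.383]
ft_force: [-1.4, 0.1, -3.0]
opening: 0.124
```

```bash
python3 - <<'E'
from h import *
i=cams.camera_info("top");c=p2w(i,398.5,202,100);print("cup",c)
s=env.state()["eef_pos"];print(s,"bearing to cup",np.degrees(np.arctan2(c[1]-s[1],c[0]-s[0])),env.state()["moment"],env.state()["ft_force"],env.state()["joints"])
E
```

```text
cup [ 534.45311423 -190.47317266  100.        ]
[555.65600634 214.9019895   84.23397128] bearing to cup -92.9940912311377 [-0.00680692 -0.12201433  0.0265044 ] [-1.41480667  0.1427865  -3.00423714] [ 2.58242389e-01  6.25755214e-01  1.76628409e+00 -1.61723931e-04
  7.49754970e-01  1.80814971e-01]
```

Request:
carry_out --grip '[1, 1, 1, 1, 1]' --pt "-0.002 0 0" --pt "-0.004 0 0" --pt "-0.008 0 0" --pt "-0.012 0 0" --pt "-0.016 0 0" --turn '[0, 0, 0, 0, 0]'

```text
t: 23.75
eef_pos: [555.6, 214.9, 105.9]
tcp_rot: [-0.906, 1.571, -2.399]
ft_force: [0.5, -0.2, -2.0]
opening: 0.125
```

Request:
carry_out --grip '[1, 1, 1, 1, 1]' --pt "-0.016 0 0" --pt "-0.016 0 0" --pt "-0.016 0 0" --pt "-0.016 0 0" --pt "-0.016 0 0" --turn '[0, 0, 0, 0, 0]'

```text
t: 24.25
eef_pos: [555.7, 214.9, 146.1]
tcp_rot: [1.034, 1.571, -0.459]
ft_force: [-0.1, -0.8, -1.6]
opening: 0.12
```

Request:
carry_out --grip '[1, 1, 1, 1, 1]' --pt "-0.016 0 0" --pt "-0.016 0 0" --pt "-0.016 0 0" --pt "-0.016 0 0" --pt "-0.016 0 0" --turn '[0, 0, 0, 0, 0]'

```text
t: 24.75
eef_pos: [555.7, 214.9, 186.0]
tcp_rot: [0.703, 1.571, -0.79]
ft_force: [0.6, 0.7, -2.7]
opening: 0.125
```

Request:
carry_out --grip '[1, 1, 1, 1, 1]' --pt "-0.016 0 0" --pt "-0.013 0 0" --pt "-0.01 0 0" --pt "-0.006 0 0" --pt "-0.003 0 0" --turn '[0, 0, 0, 0, 0]'

```text
t: 25.25
eef_pos: [555.7, 214.9, 209.5]
tcp_rot: [0.88, 1.571, -0.613]
ft_force: [-0.4, 0.1, -2.0]
opening: 0.124
```

Request:
carry_out --grip '[1, 1, 1, 1, 1]' --pt "0 0 0" --pt "0 0 0" --pt "0 0 0" --pt "0 0 0" --pt "0 0 0" --turn '[0, 0, 0.004, 0.008, 0.014]'

```text
t: 25.75
eef_pos: [555.7, 214.9, 209.2]
tcp_rot: [-0.841, 1.571, -2.418]
ft_force: [0.1, -0.2, -1.6]
opening: 0.125
```

```bash
python3 - <<'E'
from h import *
plan([555.7,214.9,207])
E
```

```text
t 25.75 pos [555.7 214.9 209.2] jaw deg -0.38 q6 0.26 open 0.1249771478564409 F [ 0.1 -0.2 -1.6]
shift mm [2.2 0.  0. ] units [0.0044 0.0001 0.    ] 
 [[-0.     1.    -0.007]
 [-0.    -0.007 -1.   ]
 [-1.    -0.     0.   ]]
```

Request:
carry_out --grip '[1, 1, 1, 1, 1]' --pt "0 0 0" --pt "0 0 0" --pt "0 0 0" --pt "0 0 0" --pt "0 0 0" --turn '[0.018, 0.022, 0.024, 0.024, 0.024]'

```text
t: 26.25
eef_pos: [555.6, 214.9, 209.2]
tcp_rot: [-0.591, 1.571, -2.523]
ft_force: [-0.2, -0.2, -2.1]
opening: 0.123
```

Request:
carry_out --grip '[1, 1, 1, 1, 1]' --pt "0 0 0" --pt "0 0 0" --pt "0 0 0" --pt "0 0 0" --pt "0 0 0" --turn '[0.024, 0.024, 0.024, 0.024, 0.024]'

```text
t: 26.75
eef_pos: [555.7, 214.9, 209.2]
tcp_rot: [-0.102, 1.571, -2.41]
ft_force: [0.5, -0.8, -1.8]
opening: 0.124
```

Request:
carry_out --grip '[1, 1, 1, 1, 1]' --pt "0 0 0" --pt "0 0 0" --pt "0 0 0" --pt "0 0 0" --pt "0 0 0" --turn '[0.024, 0.024, 0.024, 0.024, 0.024]'

```text
t: 27.25
eef_pos: [555.7, 214.9, 209.2]
tcp_rot: [0.352, 1.571, -2.333]
ft_force: [0.3, -0.0, -1.7]
opening: 0.122
```

Request:
carry_out --grip '[1, 1, 1, 1, 1]' --pt "0 0 0" --pt "0 0 0" --pt "0 0 0" --pt "0 0 0" --pt "0 0 0" --turn '[0.024, 0.024, 0.022, 0.02, 0.016]'

```text
t: 27.75
eef_pos: [555.7, 214.9, 209.2]
tcp_rot: [0.443, 1.571, -2.574]
ft_force: [-0.3, 0.2, -1.8]
opening: 0.128
```

Request:
carry_out --grip '[1, 1, 1, 1, 1]' --pt "0 0 0" --pt "0 0 0" --pt "0 0 0" --pt "0 0 0" --pt "0 0 0" --turn '[0.016, 0.014, 0.012, 0.008, 0.006]'

```text
t: 28.25
eef_pos: [555.7, 214.9, 209.3]
tcp_rot: [0.771, 1.571, -2.421]
ft_force: [1.0, -0.5, -2.1]
opening: 0.128
```

Request:
carry_out --grip '[1, 1, 1, 1, 1]' --pt "0 0 0" --pt "0 0 0" --pt "0 0 0" --pt "0 0 0" --pt "0 0 0" --turn '[0, 0, 0, 0, 0]'

```text
t: 28.75
eef_pos: [555.7, 214.9, 209.4]
tcp_rot: [2.013, 1.571, -1.177]
ft_force: [0.2, 0.3, -2.2]
opening: 0.12
```

```bash
python3 - <<'E'
from h import *
plan([555.7,214.9,209])
s=cams.read_camera("scene")[130:270,210:450];w=cams.read_camera("wrist")
cv2.imwrite("pics/f.png",np.vstack([cv2.resize(s,(514,300),interpolation=2),cv2.resize(w[50:300,100:528],(514,300))]))
E
```

```text
t 28.75 pos [555.7 214.9 209.4] jaw deg -92.76 q6 1.88 open 0.12023743054551175 F [ 0.2  0.3 -2.2]
shift mm [ 0.4  0.  -0. ] units [ 0.0007  0.     -0.    ] 
 [[ 0.    -0.048 -0.999]
 [-0.    -0.999  0.048]
 [-1.     0.    -0.   ]]
```

View pics/f.png

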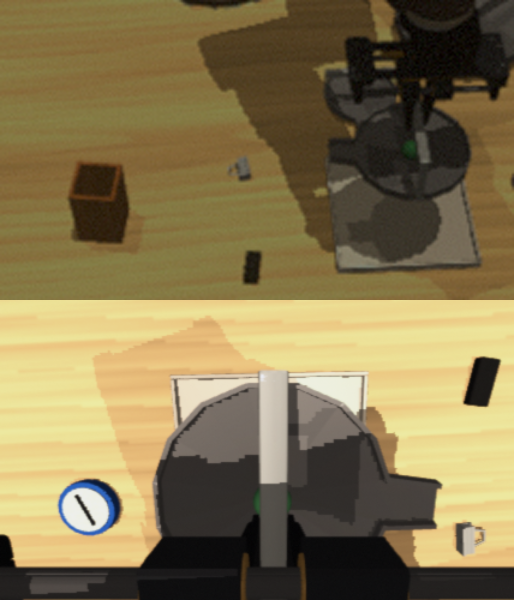

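The last picture shows the cup upright on the left. The dish is level and up, its lip pointing left at the cup, with the green marble under the middle of the bar. The clip and eraser look undisturbed. A short settle, then hand in.

Request:
carry_out --grip '[1, 1, 1, 1, 1]' --pt "0 0 0" --pt "0 0 0" --pt "0 0 0" --pt "0 0 0" --pt "0 0 0" --turn '[0, 0, 0, 0, 0]'

```text
t: 29.35
eef_pos: [555.7, 214.9, 209.3]
tcp_rot: [1.071, 1.571, -2.118]
ft_force: [-1.0, -0.1, -2.2]
opening: 0.124
```

Request:
carry_out --grip '[1, 1, 1, 1, 1]' --pt "0 0 0" --pt "0 0 0" --pt "0 0 0" --pt "0 0 0" --pt "0 0 0" --turn '[0, 0, 0, 0, 0]'

```text
t: 29.85
eef_pos: [555.7, 214.9, 209.4]
tcp_rot: [1.795, 1.571, -1.395]
ft_force: [-0.3, 1.0, -1.8]
opening: 0.123
```

```bash
python3 -c "
from cell import env
print(env.state()['eef_pos'],env.state()['opening']);print(env.job_done())"
```

```text
[555.68336721 214.92289733 209.35089867] 0.12334238432124597
the job is handed in; nothing more can be done
None
```

The job is handed in at about 30 s of the 72 s allowed. The cup stands upright and let go, and the gripper holds the dish up over its tray with the lip pointing at the cup. No verdict was reported.

**Cup:** The tool can only point down, so I gripped the cup near its mouth and loosened the grip until it swung upright under its own weight. The first two tries slipped. The cup dropped about 25–40 mm back onto the desk and slid along by up to about 40 mm; the third try worked. In the last top view its centre was about (534, -190) mm, roughly 3 mm from where it started.

**Dish:** I gripped the middle of the bar, lifted 125 mm straight up and turned about 97° on the spot. The numbers at the end, worked out from the tool pose and the pictures:

| Check | Last value | Needed |
|---|---|---|
| Dish underside height | about 129 mm | above 102 mm |
| Dish centre from tray centre | about 6 mm | within 50 mm |
| Lip direction against bearing to cup | -92.8° against -93.0° | line within 60 mm of cup centre |
| Bar still gripped | opening 0.12, close to the bar's 12 mm width | held by the gripper |

**Marble and small things:** In the last picture the marble is near the middle under the bar and the dish looks level. The clip, eraser and compass look undisturbed. I judged these by eye, not by measurement, and did not check the glue stick and ruler at the end. No check disagreed after the cup was stood up.

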